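Turn a hexagonal spice jar label-up and lay it in the sloping spice rack

ROBOT

A 6-joint arm with a two-finger parallel gripper is mounted at the origin on the work surface. World frame = base frame: x ahead of the robot, y to its left, z up, the work surface at z = 0. Lengths are in m, angles in rad, forces in N, time in s.
With the tool pointing down it reaches from about 0.275 to 0.875 m from the base axis. Payload 12.5 kg.
Tool frame: the origin (TCP) lies at the very end of the fingers, on their centre line; the grasp point (between the pads) lies 19 mm behind it; z points along the fingers, y is the line along which they close (so a half turn about z gives the same grasp; the last joint's range is limited). The gripper opens to 85 mm and grips with 20 to 120 N. Pads are 22 mm wide; open, the fingers measure 114 mm over their backs; the gripper's body (76 mm by 85 mm) begins 54 mm behind the grasp point. The pads swing forward as they close: fully open they stand 13 mm farther back than shut.
Start: joints at [1.033, 0.351, 1.652, -0, 1.139, -0.085], TCP at [0.241, 0.495, 0.231] pointing down, gripper open.
Joint ranges: [-2.75, 2.75], [-0.79, 2.1], [0.01, 2.65], [-1.57, 4.71], [0.07, 3.14], [-2.87, 2.87]. Speed limits (rad/s): [2.22, 2.22, 2.79, 3.14, 3.14, 3.14].

INTERFACE

Orientations are given as a 3x3 rotation matrix whose columns are the frame's x, y, z axes.
In Python, from bench import manip gives the robot as it stands. Calls block until the motion is done:
- manip.move_ptp(position, orientation): joint-space move of the TCP to a pose.
- manip.move_l(position, attitude=None, max_speed=0.15): straight line of the TCP; attitude=None keeps the orientation; max_speed is the mean speed in m/s.
- manip.move_j(angles): joint-space move.
- manip.set_gripper(opening, effort=None): opening from 0.0 (shut) to 1.0 (fully open); effort is the grip in N (None keeps the last); returns when the fingers have stopped.
- manip.dwell(seconds).
- manip.inverse_kinematics(position, orientation): joint angles nearest the present ones, or None.
- manip.grab_frame(name): name is "scene" or "top" or "wrist"; returns (picture, depth): 400x640x3 uint8, red, green, blue; 400x640 float32, m along the optical axis (not along the pixel's ray), 0 where there is no reading.
- manip.get_calibration(name): a dict with "camera_matrix" (3x3 intrinsics, pixels), "R" (3x3) and "t" (3): a world point X has camera coordinates R X + t. Camera axes: x right, y down, z forward; pixel columns grow to the right and rows downward; lengths in m; the calibration is good to about 2 mm. A picture is of the moment at which its call begins: read the wrist's pose just before it. get_calibration takes no time and is no camera call; for the wrist camera it gives the pose at the moment of the call.
A pose or a line that the arm cannot do raises manip.Unreachable and nothing moves.
- manip.sign_off(): hands the job in; it is judged then, once.
Trained networks look in the newest picture that a camera, given by its name, has taken for a name from the list of things; names that differ only in an ending like _2 or _b are one class to them, and where a whole thing is asked for, a point or a joint stands for the part that bears it (a point fixed in the world has none). Each returns a list of dicts, best first, with "confidence" (0 to 1); they miss things now and then, are a little off and sometimes report something else, mostly with a low value. They report only what shows in the picture. A call takes as long as a camera call. They do not tell look-alikes from the thing itself.
- manip.look_for(camera, name): "at" ([x, y, z] in m, in world coordinates, good to about 4 mm: the middle of the surface that is visible of it).
Readings, each from a call of its own:
- manip.current_time(): time.
- manip.current_qpos(): joint angles.
- manip.current_joint_vel(): joint speeds.
- manip.current_joint_torque(): joint torques, N m.
- manip.current_ee_pos(): TCP position.
- manip.current_tcp_rot(): TCP orientation.
- manip.current_force(): force on the tool from outside, world axes, zero at the start.
- manip.current_ft_torque(): the same for the moment, N m.
- manip.current_grip_width(): opening from 0.0 (shut) to 1.0 (fully open).
- manip.current_grip_force(): force on a finger pad.
Only numpy, scipy, OpenCV 4.12 (cv2) and the standard library are available. Lean on these libraries where they do the work, as an engineer would, in place of code of your own. Each camera call takes 0.05 s, during which the arm holds its last target. There are 200 camera calls.

TASK

The hexagonal spice jar lying on the worktop has ended up with its label turned away underneath. Roll it over on the worktop until the label is on top and let it rest there, then gently lay it in the empty place of the sloping spice rack like its neighbours: flat between the two runners, label still on top, lid end up the slope and base down at the front stop. Do not let the jar fall or knock it hard against the rack, and leave the other jars and kitchen things where they are.

Things in the scene. Friction and masses are not known exactly. Their poses are not given: they have to be found in the camera images.
- jar_mid (a point): The jar to handle, amber glass with a round steel lid, about 0.25 kg. Point on its axis near its balance point, 50 mm from the base end, 66 mm from the lid end; 23 mm above the worktop as it lies on a flat. x axis: along the jar to the lid. z axis: out through the middle of the flat with the white paper label (62 by 22 mm, two dark border lines), which starts turned 120 degrees from the top.
- jar_lid (a point): Middle of the outer face of the same jar's lid, on its axis. The jar's glass is a regular hexagonal prism 46 mm across flats, 53 mm across corners, each flat 26.6 mm wide, reaching from 50 mm on the base side to 36 mm on the lid side of jar_mid; then come a short shoulder and the lid, 40 mm in diameter. The jar is 116 mm long in all.
- lane (a point): Where jar_mid must come: on the axis of a jar lying home in the rack's empty place. x: up the slope (30 degrees above level); y: level, across the rack; z: square out of the tray, up and towards the robot. The tray surface is 23 mm below along z. Two runners 6 mm high, 5 mm wide have their inner faces 19 mm to either side; the 20 mm high front stop's inner face is 50 mm down the slope (-x).
- rack: Fixed pale wooden spice rack, 324 mm wide, 155 mm deep. Origin: middle of its foot on the worktop; x: level, from low front to back. Its 3 places (see lane) are at x -33, y -90, 0, +90, z 65 mm. A level shelf with small jars roofs the rear half: front edge at x -19, underside at z 195, tops at z 289 mm. A gripper hanging straight down over a place strikes the shelf; square to the tray it is clear.
- jar_b: A jar of the same kind lying in one of the rack's places. Origin on its underside below its balance point, x axis up the slope to its lid, z axis out through its label.
- jar_c: Another such jar in a place of the rack; same origin and axes as jar_b.
- pepper_mill: Turned wooden pepper mill standing, 56 mm in diameter, 186 mm tall; origin at the middle of its foot.
- mug: White mug, 82 mm in diameter, 92 mm tall; origin at the middle of its foot.
- pinch_bowl: Small blue pinch bowl, 68 mm in diameter, 32 mm tall; origin at the middle of its foot.
- oil: Green oil bottle standing, 64 mm in diameter, 245 mm tall; origin at the middle of its foot.
- spoon: Wooden spoon lying on the worktop, 240 mm long; its handle points to its -x.
- salt_jar: Round glass jar standing, 72 mm in diameter, 85 mm tall; origin at the middle of its foot.
There are look-alikes about, which are no part of the job. What is shaped like the part that bears jar_mid but blue, pink or turquoise is not meant.

How it is judged:
On the way:
1. the jar lies at rest on the worktop with its label on top (angle between jar_mid's own z axis and vertical below 0.12 rad and height (world z) of jar_mid below 0.027 m and angular speed of jar below 0.2 rad/s and linear speed of jar below 0.02 m/s), for 0.2 s.
At the end, for the whole second after the job is handed in: The jar lies released and at rest in the empty place of the rack: flat on the tray between the runners (within 9 mm sideways, 3 mm in height, label within 0.10 rad of square to the tray and on top, axis within 0.15 rad of the slope), lid end up the slope, base within 15 mm of the front stop (x of jar_mid in the frame of lane between -0.008 and 0.015 m and y of jar_mid in the frame of lane between -0.009 and 0.009 m and z of jar_mid in the frame of lane between -0.004 and 0.003 m and angle between the x axis of jar_mid and the x axis of lane, either way round below 0.15 rad and angle between the z axis of jar_mid and the z axis of lane, either way round below 0.1 rad and angle between jar_mid's own z axis and vertical below 0.8 rad and x of jar_lid in the frame of lane above 0.05 m and linear speed of jar below 0.01 m/s and angular speed of jar below 0.1 rad/s); the robot touches nothing.
It fails at once if the jar is knocked hard against the rack (contact force between jar and rack above 45 N).
It fails at once if the jar is let fall instead of being set down (contact force between jar and the fingers below 0.05 N and linear speed of jar above 0.35 m/s and height (world z) of jar_mid above 0.04 m).
It fails at once if a neighbouring jar in the rack is shifted by more than 15 mm (distance of any of jar_b, jar_c from where it was at the start of the episode above 0.015 m).
It fails at once if another kitchen thing is shifted by more than 30 mm (distance of any of pepper_mill, mug, pinch_bowl, oil, spoon, salt_jar from where it was at the start of the episode above 0.03 m).
It also fails if it takes over 64 s, if anything falls off the work surface, if the arm or the gripper's body presses on something with over 40 N, if the wrist force passes 120 N, or if a joint passes its speed limit or range.

## Working session

There is one attempt and no reset: what is moved stays moved. The work goes in short steps, each a Python script; the robot and the scene stay as the last script left them, time stands still between calls to the robot, and variables do not carry over. Pictures are saved under pics/ and viewed, at most 10 in all, crops included, and the job is handed in when it is done.

```bash
ls; mkdir -p pics; python3 - <<'E'
from bench import manip
import cv2,numpy as np
for c in ["scene","top"]:
    p,d=manip.grab_frame(c); cv2.imwrite(f"pics/{c}0.png",p[:,:,::-1]); np.savez(f"pics/{c}0.npz",p=p,d=d)
    k=manip.get_calibration(c); print(c,np.round(k["camera_matrix"],1).tolist(),np.round(k["R"],3).tolist(),np.round(k["t"],3))
    for n in ["jar_mid","rack","jar_b","pepper_mill","mug","pinch_bowl","oil","spoon","salt_jar"]:
        print(n,[(np.round(o["at"],3).tolist(),round(o["confidence"],2)) for o in manip.look_for(c,n)])
print(manip.current_time())
E
```

```text
pics
scene [[374.4, 0.0, 321.3], [0.0, 374.4, 195.6], [0.0, 0.0, 1.0]] [[0.989, 0.148, -0.006], [0.112, -0.777, -0.619], [-0.096, 0.612, -0.785]] [-0.508  0.008  1.034]
jar_mid [([0.528, 0.206, 0.041], 0.89), ([0.253, 0.35, 0.039], 0.88), ([0.393, 0.04, 0.043], 0.87), ([0.365, 0.194, 0.041], 0.8), ([0.635, 0.423, 0.057], 0.69)]
rack [([0.602, -0.311, 0.211], 0.9)]
jar_b [([0.543, -0.362, 0.076], 0.62), ([0.532, -0.276, 0.069], 0.56)]
pepper_mill [([0.732, 0.068, 0.106], 0.56), ([0.634, 0.422, 0.056], 0.46)]
mug [([0.415, 0.429, 0.061], 0.78), ([0.36, -0.192, 0.017], 0.73)]
pinch_bowl [([0.681, 0.026, 0.015], 0.83), ([0.542, -0.36, 0.075], 0.27)]
oil [([0.75, 0.307, 0.122], 0.83)]
spoon [([0.361, -0.195, 0.016], 0.86)]
salt_jar [([0.636, 0.423, 0.059], 0.73), ([0.416, 0.428, 0.063], 0.61)]
top [[448.2, 0.0, 321.1], [0.0, 448.2, 201.9], [0.0, 0.0, 1.0]] [[0.004, -1.0, 0.011], [-0.994, -0.005, -0.109], [0.109, -0.011, -0.994]] [0.037 0.507 1.385]
jar_mid [([0.366, 0.212, 0.04], 0.95), ([0.244, 0.356, 0.044], 0.65), ([0.521, 0.22, 0.046], 0.56), ([0.385, 0.05, 0.042], 0.56)]
rack [([0.584, -0.231, 0.21], 0.77)]
jar_b [([0.549, -0.341, 0.077], 0.81), ([0.538, -0.26, 0.075], 0.76)]
pepper_mill [([0.719, 0.081, 0.153], 0.8)]
mug [([0.413, 0.462, 0.035], 0.83), ([0.339, -0.176, 0.015], 0.5)]
pinch_bowl [([0.683, 0.013, 0.022], 0.82)]
oil [([0.746, 0.313, 0.161], 0.8)]
spoon [([0.337, -0.177, 0.015], 0.88), ([0.685, 0.012, 0.02], 0.54)]
salt_jar [([0.628, 0.438, 0.083], 0.89), ([0.588, -0.228, 0.209], 0.49), ([0.538, -0.259, 0.074], 0.38)]
1.0
```

View pics/scene0.png

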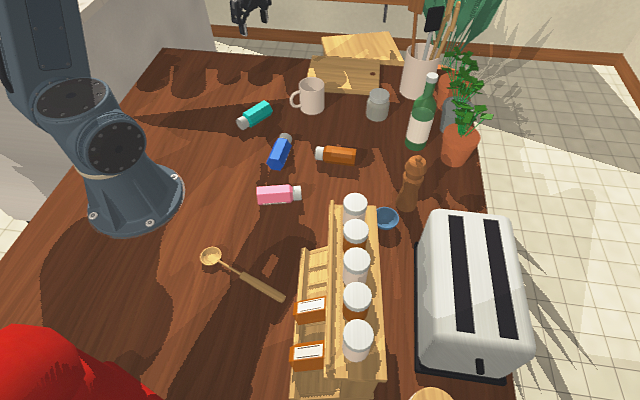

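View pics/top0.png

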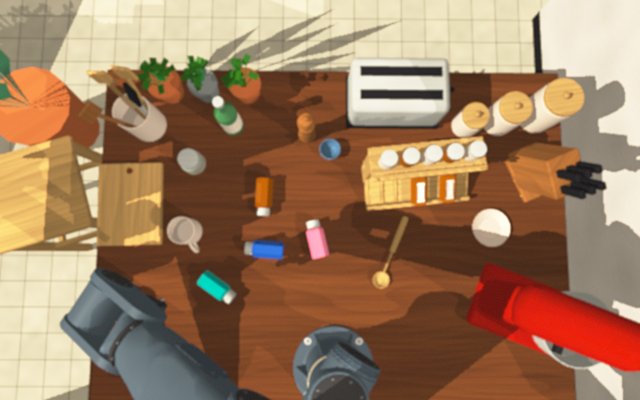

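The candidates for the jar are amber at scene (337,155), pink (278,194), blue (279,152) and turquoise (255,115). Only the amber one fits, because the task rules out the other three colours. I'll confirm that in one enlarged crop, which should also show which side the label is on, and measure the jar axis and rack from depth.

```bash
cat > h.py <<'E'
from bench import manip
import cv2,numpy as np
from scipy.spatial.transform import Rotation as Ro
def cloud(p,d,k):
    K=np.array(k["camera_matrix"]);v,u=np.mgrid[:d.shape[0],:d.shape[1]]
    c=np.stack([(u-K[0,2])/K[0,0]*d,(v-K[1,2])/K[1,1]*d,d],-1)
    return (c-np.array(k["t"]))@np.array(k["R"])
def amber(p):
    h=cv2.cvtColor(p,cv2.COLOR_RGB2HSV).astype(int)
    return (h[...,0]>8)&(h[...,0]<22)&(h[...,1]>200)&(h[...,2]>120)
E
python3 - <<'E'
from h import *
S=np.load("pics/scene0.npz");T=np.load("pics/top0.npz")
a=cv2.resize(S["p"][135:175,300:370],None,fx=8,fy=8,interpolation=cv2.INTER_CUBIC)
b=cv2.resize(T["p"][160:230,235:290],None,fx=4,fy=4,interpolation=cv2.INTER_CUBIC)
im=np.zeros((320,560+220,3),np.uint8);im[:,:560]=a;im[:280,560:]=b
cv2.imwrite("pics/crop1.png",im[:,:,::-1])
for n,Z in (("scene",S),("top",T)):
    W=cloud(Z["p"],Z["d"],manip.get_calibration(n))
    m=(np.abs(W[...,0]-.525)<.1)&(np.abs(W[...,1]-.212)<.05)&(W[...,2]>.015)&(Z["d"]>0)
    P=W[m];c=P.mean(0);u,s,v=np.linalg.svd((P-c)[:,:2],full_matrices=False)
    t=(P-c)[:,:2]@v[0];print(n,m.sum(),c.round(3),v[0].round(3),t.min().round(3),t.max().round(3),np.percentile(P[:,2],[50,90,98]).round(3))
    # shelf front edge / tray
    m=(np.abs(W[...,0]-.58)<.16)&(np.abs(W[...,1]+.27)<.24)&(np.abs(W[...,2]-.2)<.012)
    print(" shelf",m.sum(),W[m].min(0).round(3),W[m].max(0).round(3),cv2.minAreaRect(W[m][:,:2].astype(np.float32)))
E
```

```text
scene 628 [0.526 0.209 0.038] [ 0.999 -0.037] -0.061 0.055 [0.04  0.047 0.048]
 shelf 5119 [ 0.547 -0.421  0.188] [ 0.675 -0.09   0.212] ((0.610807478427887, -0.25467219948768616), (0.0951695516705513, 0.324692964553833), 6.338513374328613)
top 594 [0.527 0.217 0.04 ] [-0.999  0.037] -0.057 0.06 [0.042 0.048 0.05 ]
 shelf 1892 [ 0.548 -0.419  0.188] [ 0.676 -0.09   0.212] ((0.6120917201042175, -0.2554369866847992), (0.0965203270316124, 0.3242834806442261), 6.2057294845581055)
```

View pics/crop1.png

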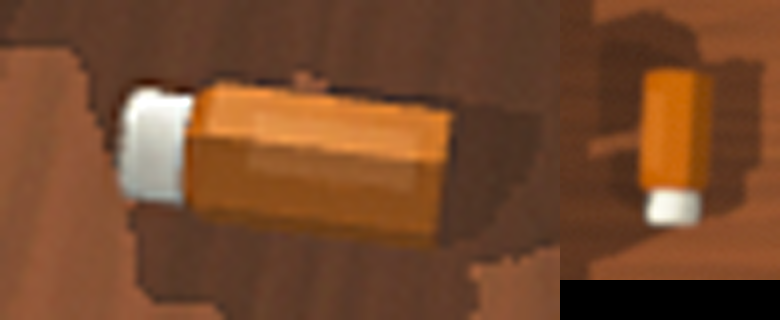

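The crop shows the amber glass with its lid towards the robot (crop 155,145). The sliver of the lower −y flat along the bottom edge is plain amber, so the label should be on the lower +y flat. Next I'll take a wrist view from above and check IK for the whole plan.

```bash
cat >> h.py <<'E'
def tool(a,n,tilt,s):
    "tool x along s*a, tool body leaning by tilt (turn of n about a)"
    a=np.array(a,float);a/=np.linalg.norm(a);n=np.array(n,float)
    z=-Ro.from_rotvec(a*tilt).apply(n);x=s*a;return np.stack([x,np.cross(z,x),z],1)
yr=np.radians(6.25)
def setlane(o,yr):
    rx=np.array([np.cos(yr),np.sin(yr),0]);ry=np.array([-rx[1],rx[0],0]);Z=np.array([0,0,1.])
    L=np.array([*o,0])-.033*rx+.09*ry+.065*Z
    return L,np.cos(np.pi/6)*rx+.5*Z,ry,-.5*rx+np.cos(np.pi/6)*Z
L,lx,ly,lz=setlane((.5824,-.2582),yr)
J=np.array([.5325,.213,.023]);jx=np.array([-.9993,.037,0]);UP=np.array([0,0,1.])
E
python3 - <<'E'
from h import *
d=np.pi/6
for s in (1,-1):
    for n,p,R in [("down",J+[0,0,.2],tool(jx,UP,0,s))]+[("t%+d"%t,J,tool(jx,UP,t*d,s)) for t in (1,-1)]+[("lane%+d"%t,L+.01*lz,tool(lx,lz,t*d,s)) for t in(1,-1)]+[("laneup%+d"%t,L+.12*lz,tool(lx,lz,t*d,s)) for t in(1,-1)]:
        q=manip.inverse_kinematics(p,R);print(s,n,None if q is None else np.round(q,2))
manip.move_ptp(J+[0,0,.22],tool(jx,UP,0,1))
k=manip.get_calibration("wrist");p,dd=manip.grab_frame("wrist")
cv2.imwrite("pics/w1.png",p[:,:,::-1])
C=-np.array(k["R"]).T@k["t"];print("cam",C.round(3),np.round(k["R"][2],2))
W=cloud(p,dd,k)
m=(np.abs(W[...,0]-.525)<.09)&(np.abs(W[...,1]-.212)<.05)&(W[...,2]>.015)&(dd>0)
P=W[m];t=P[:,2].max();print("n",m.sum(),"z",np.percentile(P[:,2],[50,95,99]).round(4),"tbl",np.median(W[(W[...,2]<.01)&(dd>0)][:,2]).round(4))
print(cv2.minAreaRect(P[:,:2].astype(np.float32)))
zt=np.percentile(P[:,2],90);T=P[P[:,2]>zt-.0025];print("top",cv2.minAreaRect(T[:,:2].astype(np.float32)))
print(manip.current_time())
E
```

```text
1 down [ 0.3   0.4   1.6  -0.    1.14 -1.23]
1 t+1 [ 0.5   0.82  1.54 -0.5   1.12 -0.74]
1 t-1 [ 0.06  0.69  1.83  0.83  0.74 -2.13]
1 lane+1 [-0.72  0.66  1.82  0.9   0.99 -0.04]
1 lane-1 None
1 laneup+1 [-0.8   0.44  1.89  0.8   1.13  0.05]
1 laneup-1 [-0.3   0.23  2.23 -1.54  0.29  2.74]
-1 down [ 0.3   0.4   1.6  -0.    1.14  1.91]
-1 t+1 [ 0.5   0.82  1.54 -0.5   1.12  2.4 ]
-1 t-1 [0.06 0.69 1.83 0.83 0.74 1.01]
-1 lane+1 None
-1 lane-1 [-0.25  0.52  2.14  4.21  0.37  0.21]
-1 laneup+1 None
-1 laneup-1 [-0.3   0.23  2.23 -1.54  0.29 -0.4 ]
cam [0.465 0.217 0.386] [ 0.26 -0.01 -0.96]
n 32971 z [0.3246 0.3431 0.3448] tbl 0.0001
((0.5231165885925293, 0.2121114730834961), (0.10034837573766708, 0.11585858464241028), 89.0412826538086)
top ((0.5149279832839966, 0.21416495740413666), (0.05483745411038399, 0.009255578741431236), 88.04114532470703)
2.55
```

View pics/w1.png

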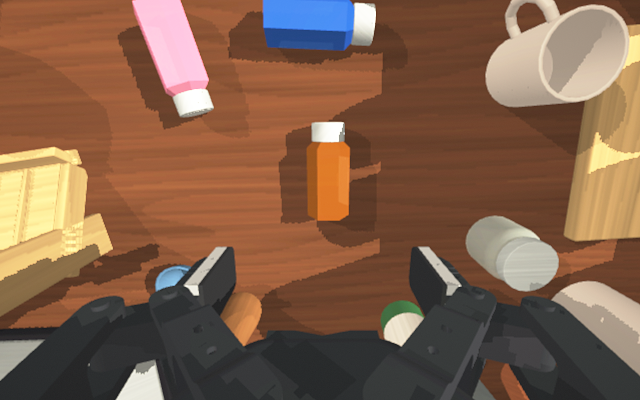

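This view shows the jar at (328,180) with its lid at (328,131). The finger pixels got into the mask, so I'll refine with a height limit.

```bash
cat >> h.py <<'E'
def jarfit(c=(.525,.212),tag=None):
    k=manip.get_calibration("wrist");p,dd=manip.grab_frame("wrist")
    if tag: cv2.imwrite(f"pics/{tag}.png",p[:,:,::-1])
    W=cloud(p,dd,k)
    m=(np.abs(W[...,0]-c[0])<.1)&(np.abs(W[...,1]-c[1])<.05)&(W[...,2]>.015)&(W[...,2]<.06)&(dd>0)
    P=W[m];r=cv2.minAreaRect(P[:,:2].astype(np.float32));b=cv2.boxPoints(r)
    T=P[(P[:,2]>.0435)&(np.abs(P[:,0]-c[0]-.01)<.045)];t=cv2.minAreaRect(T[:,:2].astype(np.float32))
    print("all",np.round(r[0],4),np.round(r[1],4),round(r[2],1),"top",np.round(t[0],4),np.round(t[1],4),round(t[2],1),"z",np.percentile(P[:,2],[50,95]).round(4))
    return p,W,m
E
python3 - <<'E'
from h import *
p,W,m=jarfit()
A=m&amber(p);P=W[A];v=np.linalg.svd((P-P.mean(0))[:,:2],full_matrices=False)[2][0]
print(A.sum(),P.min(0).round(4),P.max(0).round(4),v)
for lo,hi in((.50,.52),(.52,.54),(.54,.56),(.56,.575)):
    q=P[(P[:,0]>lo)&(P[:,0]<hi)];print(lo,np.percentile(q[:,1],[1,99]).round(4),np.percentile(q[q[:,2]>.044][:,1],[2,98]).round(4))
E
```

```text
all [0.5234 0.2223] [0.0532 0.116 ] 88.8 top [0.5355 0.2223] [0.0299 0.0884] 87.6 z [0.0429 0.047 ]
2582 [0.4874 0.1947 0.0227] [0.5813 0.249  0.0484] [ 0.99896318 -0.04552549]
0.5 [0.1972 0.2488] [0.2086 0.2342]
0.52 [0.197  0.2337] [0.2085 0.2327]
0.54 [0.196  0.2331] [0.2079 0.233 ]
0.56 [0.1953 0.2463] [0.2072 0.2353]
```

```bash
cat >> h.py <<'E'
jx=np.array([-.9995,.033,0]);J=np.array([.5314,.2220,.023]);D=np.pi/6
def at(axis,R,s=.002): return axis+s*R[:,2]
def st(m): print(m,manip.current_time(),"F",np.round(manip.current_force(),1),"gw",round(manip.current_grip_width(),3),"gf",round(manip.current_grip_force(),1),"tcp",np.round(manip.current_ee_pos(),4))
E
python3 - <<'E'
from h import *
R=tool(jx,UP,D,1)
manip.set_gripper(.68,40)
manip.move_ptp(at(J,R,-.08),R);st("pre")
manip.move_l(at(J,R,0),max_speed=.08);st("down")
manip.set_gripper(0,40);st("grip")
manip.move_l(at(J,R,0)+[0,0,.003],max_speed=.03);st("lift")
E
```

```text
pre 3.6917 F [ 0.1 -0.1  0.5] gw 0.682 gf 0.0 tcp [0.5332 0.262  0.0932]
down 4.8417 F [ 0.2 -0.5 -0.5] gw 0.682 gf 0.0 tcp [0.5317 0.2223 0.0234]
grip 5.1083 F [-1.1 -3.3  9.1] gw 0.523 gf 42.3 tcp [0.5317 0.2216 0.0244]
lift 5.3583 F [ 0.1 -0.4 -3.4] gw 0.524 gf 41.5 tcp [0.5314 0.2223 0.026 ]
```

```bash
python3 - <<'E'
from h import *
R0=tool(jx,UP,D,1);R1=tool(jx,UP,-D,1);up=np.array([0,0,.05])
manip.move_l(at(J,R0,0)+up,max_speed=.1)
Rm=tool(jx,UP,0,1)
manip.move_l(at(J,Rm,0)+up,Rm,max_speed=.1)
manip.move_l(at(J,R1,0)+up,R1,max_speed=.1);st("rolled")
manip.move_l(at(J,R1,0)+[0,0,.004],max_speed=.08);st("near")
for h in(.003,.002,.001,0.,-.001):
    manip.move_l(at(J,R1,0)+[0,0,h],max_speed=.03)
    if manip.current_force()[2]>4: break
st("down %g"%h)
manip.set_gripper(.66);st("rel")
manip.move_l(at(J,R1,-.08),max_speed=.12)
manip.move_ptp(J+[0,0,.22],Rm)
jarfit(tag="w2");st("")
E
```

```text
rolled 7.475 F [ 0.  -0.3 -2.2] gw 0.527 gf 41.5 tcp [0.5313 0.2225 0.0727]
near 8.2 F [-0.2 -0.2 -3.1] gw 0.526 gf 41.5 tcp [0.5316 0.222  0.0271]
down 0.001 8.95 F [-2.1 -1.1  4.1] gw 0.526 gf 42.2 tcp [0.5316 0.2221 0.0244]
rel 9.225 F [-0.4  0.4  0.1] gw 0.66 gf 0.0 tcp [0.5315 0.222  0.024 ]
all [0.5234 0.2243] [0.0531 0.116 ] 88.1 top [0.5356 0.2239] [0.0312 0.0892] 88.9 z [0.043  0.0469]
 10.8833 F [ 0.3 -0.4 -0.3] gw 0.658 gf 0.0 tcp [0.5306 0.2214 0.2408]
```

View pics/w2.png

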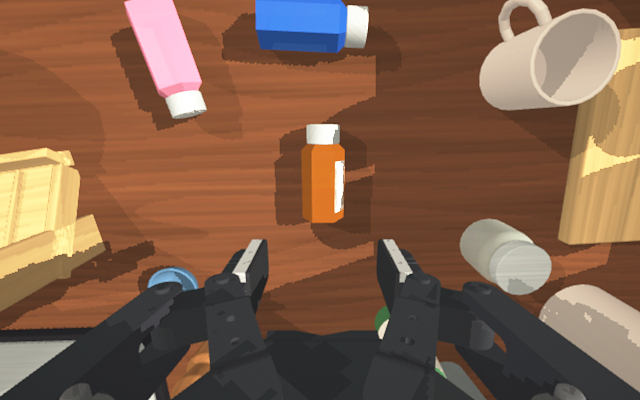

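The label now shows on the upper +y flat at (339,187), so the roll direction is right. I'll repeat the roll, let the jar rest, then look at it and at the rack.

```bash
cat >> h.py <<'E'
J=np.array([.5314,.2238,.023])
E
python3 - <<'E'
from h import *
R0=tool(jx,UP,D,1);R1=tool(jx,UP,-D,1);Rm=tool(jx,UP,0,1);up=np.array([0,0,.05])
manip.move_ptp(at(J,R0,-.08),R0)
manip.move_l(at(J,R0,0),max_speed=.1)
manip.set_gripper(0,40);st("grip")
manip.move_l(at(J,R0,0)+up,max_speed=.1)
manip.move_l(at(J,Rm,0)+up,Rm,max_speed=.1)
manip.move_l(at(J,R1,0)+up,R1,max_speed=.1)
manip.move_l(at(J,R1,0)+[0,0,.004],max_speed=.08);st("near")
for h in(.003,.002,.001,0.,-.001):
    manip.move_l(at(J,R1,0)+[0,0,h],max_speed=.03)
    if manip.current_force()[2]>4: break
st("down %g"%h)
manip.set_gripper(.66);manip.dwell(.3)
manip.move_l(at(J,R1,-.08),max_speed=.12)
manip.move_ptp(J+[0,0,.22],Rm)
p,W,m=jarfit();st("")
manip.move_ptp(np.array([.47,-.19,.30]),tool([1,.11,0],Ro.from_rotvec([0,-.3,0]).apply(UP),0,1))
k=manip.get_calibration("wrist");q,d=manip.grab_frame("wrist");np.savez("pics/rack.npz",p=q,d=d,**{x:np.array(y) for x,y in k.items()})
im=np.hstack([cv2.resize(p[100:240,260:400],(400,400)),q[:, 120:520]]);cv2.imwrite("pics/w3.png",im[:,:,::-1])
print(np.round(k["R"][2],2),(-np.array(k["R"]).T@k["t"]).round(3),manip.current_time())
E
```

```text
grip 12.775 F [-1.4 -4.1  8.8] gw 0.526 gf 42.3 tcp [0.5318 0.2235 0.0245]
near 15.65 F [-0.3  0.7 -2.7] gw 0.523 gf 41.4 tcp [0.5315 0.2238 0.027 ]
down 0.001 16.4 F [-2.6 -2.6  5.6] gw 0.524 gf 42.3 tcp [0.5315 0.2239 0.0246]
all [0.5234 0.2263] [0.0532 0.116 ] 88.1 top [0.5357 0.226 ] [0.0305 0.0892] 88.7 z [0.0429 0.0473]
 18.6333 F [ 0.1 -0.2  0.2] gw 0.657 gf 0.0 tcp [0.5306 0.2232 0.2408]
[-0.11 -0.05 -0.99] [ 0.513 -0.179  0.45 ] 20.5417
```

View pics/w3.png

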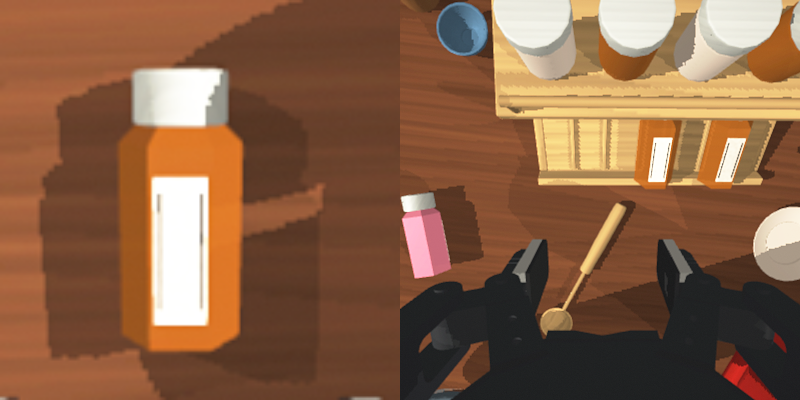

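The left half shows the label square on top. In the right half the empty place is the left one, at (575,150), with neighbours at (658,155) and (730,155). I'll check the estimated lane frame against this depth image.

```bash
python3 - <<'E'
from h import *
Z=np.load("pics/rack.npz");W=cloud(Z["p"],Z["d"],Z);W=W[Z["d"]>0]
# shelf
m=(np.abs(W[:,2]-.203)<.01)&(np.abs(W[:,1]+.25)<.25)&(np.abs(W[:,0]-.6)<.15)
print("shelf z",np.median(W[m][:,2]))
from scipy.optimize import least_squares
B=np.stack([lx,ly,lz],1);Q=(W-L)@B
m=(np.abs(Q[:,0])<.06)&(np.abs(Q[:,1])<.045)&(Q[:,2]<.01)&(Q[:,2]>-.04);Q=Q[m]
for a in np.arange(-.06,.06,.01):
    s=Q[(Q[:,0]>=a)&(Q[:,0]<a+.01)];t=s[np.abs(s[:,1])<.012]
    r=s[s[:,2]>-.0205] if a>-.045 else s
    print(round(a,2),len(s),"tray z",np.median(t[:,2]).round(4),"max",t[:,2].max().round(4) if len(t) else 0,
      "runners y",[tuple(np.percentile(r[(r[:,1]*g>.01)&(r[:,1]*g<.032)][:,1],[5,50,95]).round(4)) for g in(1,-1) if ((r[:,1]*g>.01)&(r[:,1]*g<.032)).sum()>3])
# stop top: tray z -23 +20 => z -3, inner face at x=-.05
s=Q[(Q[:,2]>-.008)&(Q[:,2]<.003)];print("stop",len(s),np.percentile(s[:,0],[2,50,98]).round(4))
for lo in(-.04,-.02,0,.02):
    u=s[(s[:,1]>lo)&(s[:,1]<lo+.02)];print(lo,len(u),np.percentile(u[:,0],[2,50,98]).round(4) if len(u) else "")
a=manip.look_for("wrist","jar_b");print([(((np.array(o["at"])-L)@B).round(3).tolist(),round(o["confidence"],2)) for o in a])
E
```

```text
shelf z 0.20881896955748672
-0.06 829 tray z -0.006 max -0.0013 runners y [(np.float64(0.0112), np.float64(0.0211), np.float64(0.0308)), (np.float64(-0.0309), np.float64(-0.0208), np.float64(-0.0104))]
-0.05 353 tray z -0.0226 max -0.0057 runners y [(np.float64(0.0114), np.float64(0.0201), np.float64(0.0315)), (np.float64(-0.0308), np.float64(-0.0212), np.float64(-0.0105))]
-0.04 389 tray z -0.0225 max -0.021 runners y [(np.float64(0.0208), np.float64(0.0224), np.float64(0.0253)), (np.float64(-0.0218), np.float64(-0.0202), np.float64(-0.0188))]
-0.03 401 tray z -0.0226 max -0.021 runners y [(np.float64(0.0204), np.float64(0.0225), np.float64(0.0247)), (np.float64(-0.0215), np.float64(-0.02), np.float64(-0.0186))]
-0.02 416 tray z -0.0226 max -0.0204 runners y [(np.float64(0.0205), np.float64(0.0228), np.float64(0.0244)), (np.float64(-0.0225), np.float64(-0.0199), np.float64(-0.0184))]
-0.01 443 tray z -0.0227 max -0.0204 runners y [(np.float64(0.021), np.float64(0.0236), np.float64(0.0252)), (np.float64(-0.0223), np.float64(-0.0197), np.float64(-0.0182))]
0.0 447 tray z -0.0226 max -
[... 164 characters left out ...]
227 max -0.0206 runners y [(np.float64(0.0204), np.float64(0.0227), np.float64(0.0243)), (np.float64(-0.0218), np.float64(-0.0192), np.float64(-0.0178))]
0.02 404 tray z -0.0227 max -0.0205 runners y [(np.float64(0.0211), np.float64(0.0236), np.float64(0.0253)), (np.float64(-0.0216), np.float64(-0.0201), np.float64(-0.0176))]
0.03 1 tray z nan max 0 runners y []
0.04 0 tray z nan max 0 runners y []
0.05 0 tray z nan max 0 runners y []
stop 480 [-0.0596 -0.0535 -0.0501]
-0.04 105 [-0.0592 -0.053  -0.0503]
-0.02 108 [-0.0597 -0.0538 -0.0502]
0 103 [-0.0596 -0.0534 -0.0501]
0.02 105 [-0.0595 -0.0536 -0.0501]
[([0.119, -0.065, 0.119], 0.72), ([0.003, -0.089, 0.016], 0.67), ([0.002, -0.172, 0.019], 0.6)]
  return _methods._mean(a, axis=axis, dtype=dtype,
  ret = ret.dtype.type(ret / rcount)
```

The lane estimate holds: tray z is −22.6 mm and the stop face is at −50 mm, with only a +1.3 mm correction needed in y. Now I'll regrasp leaning the other way and transfer the jar.

```bash
cat >> h.py <<'E'
L=L+.0013*ly;J=np.array([.5314,.2258,.023])
E
python3 - <<'E'
from h import *
R0=tool(jx,UP,D,1)
V=np.array([.40,-.0,.30]);RV=tool([0.,1,0],UP,0,1);RL=tool(lx,lz,D,1)
manip.move_ptp(V,RV)
manip.move_ptp(at(J,R0,-.08),R0)
manip.move_l(at(J,R0,0),max_speed=.1)
manip.set_gripper(0,50);st("grip")
manip.move_l(at(J,R0,0)+[0,0,.1],max_speed=.12);st("up")
manip.move_ptp(V,RV);st("via")
T=L+.004*lx
manip.move_ptp(T+.12*lz,RL);st("lane up");print(np.round(manip.current_qpos(),2),"axis err",np.round((manip.current_ee_pos()-L)@np.stack([lx,ly,lz],1),4))
p,d=manip.grab_frame("wrist");cv2.imwrite("pics/w4.png",p[:,:,::-1])
E
```

```text
grip 24.1667 F [-1.2 -3.1  9.5] gw 0.521 gf 52.5 tcp [0.5319 0.2256 0.0247]
up 25.15 F [ 0.4  0.6 -3.4] gw 0.518 gf 51.6 tcp [0.531  0.2256 0.1222]
via 26.3833 F [ 0.2 -0.6 -3.1] gw 0.525 gf 51.5 tcp [4.003e-01 3.000e-04 2.995e-01]
lane up 27.3417 F [ 0.4  0.2 -3.6] gw 0.522 gf 51.6 tcp [ 0.4837 -0.1762  0.1709]
[-0.79  0.44  1.89  0.8   1.13  0.05] axis err [0.0043 0.001  0.1198]
```

View pics/w4.png

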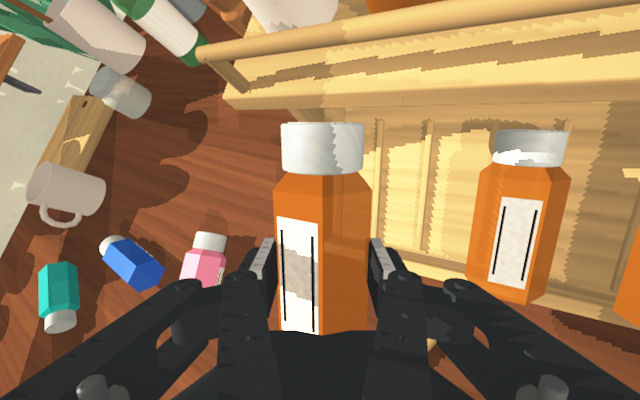

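The jar is held straight with its lid up the slope, and its label flat at (298,275) is 30° off the tool axis as intended. The neighbours are undisturbed, so I'll lower it gently.

```bash
python3 - <<'E'
from h import *
B=np.stack([lx,ly,lz],1);T=L+.004*lx
manip.move_l(T+.03*lz,max_speed=.1)
manip.move_l(T+.007*lz,max_speed=.05);st("near")
f0=np.array(manip.current_force())
for h in np.arange(.006,-.0021,-.0008):
    manip.move_l(T+h*lz,max_speed=.03);df=(np.array(manip.current_force())-f0)@B
    if df[2]>5 or np.linalg.norm(df)>9: break
st("h %.4f"%h);print(df.round(1))
q,d=manip.grab_frame("wrist");np.savez("pics/pl.npz",d=d)
E
```

```text
near 29.05 F [-0.   0.1 -2.4] gw 0.526 gf 51.6 tcp [ 0.5396 -0.1709  0.0729]
h 0.0012 30.8 F [-3.1 -1.7  2.3] gw 0.519 gf 52.2 tcp [ 0.5425 -0.1708  0.0683]
[-0.5 -1.4  5.6]
```

```bash
python3 - <<'E'
from h import *
B=np.stack([lx,ly,lz],1);RL=tool(lx,lz,D,1);p0=np.array(manip.current_ee_pos())
manip.set_gripper(.62);st("rel");manip.dwell(.3)
manip.move_l(p0-.11*RL[:,2],max_speed=.1);st("away")
k=manip.get_calibration("wrist");p,d=manip.grab_frame("wrist");cv2.imwrite("pics/w5.png",p[:,:,::-1])
W=cloud(p,d,k);Q=(W-L)@B
m=(np.abs(Q[...,0])<.08)&(np.abs(Q[...,1])<.04)&(np.abs(Q[...,2])<.03)&(d>0)
A=m&amber(p)&(Q[...,2]>-.012);P=Q[A];print(A.sum(),P.min(0).round(4),P.max(0).round(4))
w=m&(p.min(2)>150)&(Q[...,2]>.018)&(np.abs(Q[...,0])<.034);T=Q[w]
c=T.mean(0);print("label",len(T),c.round(4),"normal",np.linalg.svd(T-c,full_matrices=False)[2][2].round(3),cv2.minAreaRect(T[:,:2].astype(np.float32)))
lid=m&(Q[...,0]>.038)&(p.min(2)>100);P=Q[lid];print("lid",P.min(0).round(4),P.max(0).round(4))
E
```

```text
rel 31.1 F [-10.1   7.2  14.3] gw 0.62 gf 0.0 tcp [ 0.542  -0.1692  0.0691]
away 32.65 F [-0.2  0.1  0.7] gw 0.62 gf 0.0 tcp [ 0.5011 -0.2302  0.1503]
787 [-0.0501 -0.0251  0.0008] [0.0432 0.0167 0.0246]
label 1420 [-0.004   0.0013  0.0236] normal [0.002 0.01  1.   ] ((-0.004876194521784782, 0.0018302574753761292), (0.05817718058824539, 0.024220598861575127), 0.23878976702690125)
lid [ 0.038  -0.0399 -0.0249] [0.08   0.0397 0.021 ]
```

View pics/w5.png

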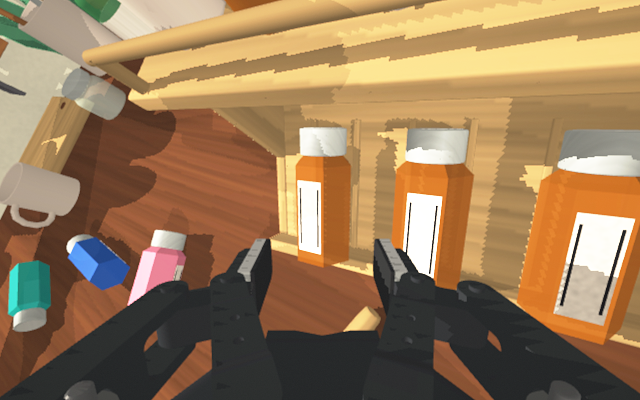

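The jar lies flat like its neighbours: label normal within 0.01 rad of square, about 2 mm off sideways, base at the stop and lid up. The gripper is clear, so I'm handing it in.

```bash
python3 -c "
from bench import manip
print(manip.sign_off(),manip.current_time())"
```

```text
the job is handed in; nothing more can be done
the job is handed in; nothing more can be done
```

The jar was rolled label-up, rested on the worktop, then laid in the rack's empty place and released, label on top, lid up the slope and base at the front stop; I handed the job in after about 33 s on the robot clock, but sign-off returned no verdict.

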